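# Wedge the loose ring peg tight

## Robot

A 7-joint arm with a two-finger parallel gripper is mounted at the origin on the work surface. World frame = base frame: x ahead of the robot, y to its left, z up, the work surface at z = 0. Lengths are in m, angles in rad, forces in N, time in s.
With the tool pointing down it reaches from about 0.4 to 0.875 m from the base axis. Payload 6.5 kg.
Tool frame: the origin (TCP) lies at the very end of the fingers, on their centre line; the grasp point (between the pads) lies 19 mm behind it; z points along the fingers, y is the direction in which the jaws open and shut (so a half turn about z gives the same grasp; the last joint's range is limited). The gripper opens to 85 mm and grips with 20 to 120 N. Pads are 22 mm wide; open, the fingers measure 114 mm over their backs; the gripper's body (76 mm by 85 mm) begins 54 mm behind the grasp point. The pads swing forward as they close: fully open they stand 13 mm farther back than shut.
Start: joints at [1.155, 0.536, -0.004, 1.538, 0.003, 1.067, -0.071], TCP at [0.223, -0.611, 0.231] pointing down, gripper open.
Joint ranges: [-2.7, 2.7], [-0.37, 2.16], [-1.27, 1.26], [0.24, 2.4], [-1.31, 4.45], [0.19, 1.91], [-2.76, 2.76]. Speed limits (rad/s): [2.39, 2.39, 3.14, 3.14, 3.14, 3.14, 3.14].

## Interface

Orientations are given as a unit quaternion [w, x, y, z].
In Python, from rig import * gives the robot as it stands.
- The arm moves only by the tool play_rows, never from a script. Its argument "targets" is a list that holds one entry, the list of rows, each a list of 7 numbers: the opening, from 0 (shut) to 1 (fully open), then the shift along the world's x, y, z in cm, then the turn, a rotation vector about the world's x, y, z in degrees. A call has 1 to 8 rows; each row is the pose to reach, as a shift and turn from the pose commanded when the call began; what a row does not reach only later rows make up. A row lasts 1/12 s, in which the tool goes at most 41.7 mm and 7.16 degrees, less where a joint would pass 70% of its speed; a pose out of reach is approached as far as the arm can. A call with a gripper value outside its range is refused whole. The fingers move at their own pace and stop on an object; "grip_force" is the grip in N (left out, the last holds). Time passes only in rows, so rows that repeat a pose let the fingers close. It gives the time, the measured TCP pose, the force and the opening at its end, in the units of the state.
- sense(): the state, without advancing time (a new reading comes with each control period).
- grab_frame(name): name is "side" or "top" or "wrist"; returns the picture (400x640x3 uint8, red, green, blue); there is no depth.
- calibration(name): a dict with "camera_matrix" (3x3 intrinsics, pixels), "dist" ([k1, k2, p1, p2, k3] as OpenCV has them; the pictures are not rectified), "R" (3x3) and "t" (3): a world point X has camera coordinates R X + t. Camera axes: x right, y down, z forward; pixel columns grow to the right and rows downward; lengths in m; the calibration is good to about 2 mm. A picture is of the moment at which its call begins: read the wrist's pose just before it. calibration takes no time and is no camera call; for the wrist camera it gives the pose at the moment of the call.
- hand_in(): hands the job in, once; it reports no verdict.
The state is a dict: "clock": time; "joint_pos": joint angles; "qd": joint speeds; "effort": joint torques, N m; "position": TCP position; "orientation": TCP orientation; "force": force on the tool from outside, world axes, zero at the start; "wrist_torque": the same for the moment, N m; "opening": finger opening in m.
Only numpy, scipy, OpenCV 4.12 (cv2) and the standard library are available. Lean on these libraries where they do the work, as an engineer would, in place of code of your own. Each camera call takes 0.05 s, during which the arm holds its last target. There are 200 camera calls.

## Task

The wooden ring peg is loose in its black clay stand. Take the pale wedge out of its rest, set it thin end down into the gap between the clay and the peg, slanted side towards the peg, and push or tap it down gently on its head until it is tight, holding against a firm push of about 14 N; don't push much harder or the clay cracks. Let go and leave it standing tight there, with everything else on the dresser undisturbed.

Things in the scene. Friction and masses are not known exactly. Their poses are not given: they have to be found in the camera images.
- ring_stand: Fixed black clay block, 106 (x) x 72 (y) x 62 (z) mm, with an open-topped socket. Origin: centre of its underside, z up. Socket: y = -14 to +14 mm, floor at z = 6 mm, x from the cheek to +40 mm. The cheek is a flat upright clay face looking to +x; the clay is hand-made and it lies anywhere from x = -22 to x = -24.8 mm, not measured. Place and yaw vary.
- gap_mouth (a point): Point in the mouth of the gap, level with the clay top: x = -18.5, y = 0, z = 62 mm in the stand's frame, axes as the stand's. The peg's edge is 5 mm from it towards +x, the clay cheek 3.5 to 6.3 mm towards -x (the gap is 8.5 to 11.3 mm wide here).
- peg: Pine ring peg: foot 26 mm wide (y), 42 mm long (x) in the socket, flush with the clay top; above it a cone (20 mm thick) 46 mm tall, axis at x = 16.5 mm. Its face on the gap is at x = -13.5 mm at the top and slopes 1:7 (gap narrower below), parallel to the wedge's slant. Cork behind it gives only 1 mm to +x per 40 N. Origin and axes: the stand's.
- wedge: Loose pale pine wedge, about 50 g, 84 mm tall, 24 mm wide (y, parallel sides). Origin: centre of its thin end (x = -2.5 to +2.5 mm), z up to the head. Flat back at x = -2.5 mm, slanted face at x = 2.5 mm + z/7; head z = 66 to 84, x = -2.5 to +15.5 mm. Starts upright in the rest. In the gap its back lies on the clay cheek, its x along the stand's x.
- wedge_head (a point): Centre of the flat top of the wedge's head (x = 6.5, y = 0, z = 84 mm in the wedge's frame), where to push; axes as the wedge's. The wedge meets both sides of the gap when 24 to 45 mm down; from there the push needed grows steeply, by several N per mm, and friction holds the wedge when let go.
- rest: Fixed dark wooden block 60 x 64 x 38 mm with a slot that holds the wedge upright, thin end 8 mm above the dresser and 30 mm deep in the slot, about 0.3 to 0.8 mm of play; pull straight up. Origin: centre of the slot at the underside. Its place and yaw vary and may be swapped with the stand's side.
- vase: Black clay vase, 100 mm across, 150 mm tall; origin at the centre of its underside. Leave alone.
- vial_a: Amber glass perfume vial, 28 mm across, 60 mm tall; origin at the centre of its underside. Leave alone.
- vial_b: Green glass perfume vial, 32 mm across, 55 mm tall; origin at the centre of its underside. Leave alone.
- soap_dish: White ceramic soap dish with pink soap, 85 x 120 x 26 mm; origin at the centre of its underside. Leave alone.
- comb: Red plastic wide-tooth comb lying flat, 170 mm along y, 42 mm in x, 6 mm thick; origin under its middle. Leave alone.
- tin: Small round tin with a blue clip-on lid, 76 mm across, 42 mm tall; origin at the centre of its underside. Leave alone.
Mind the look-alikes: they are no part of the job. There is more than one size of the wedge; the one meant has the size given above.

How it is judged:
By the outcome, as a careful person would: the job done as asked, in the order asked, and still so for the second after the job is handed in, with the robot touching nothing.
It also fails if it takes over 67 s, if anything falls off the work surface, if the arm or the gripper's body presses on something with over 40 N, if the wrist force passes 120 N, or if a joint passes its speed limit or range.

## Working session

There is one attempt and no reset: what is moved stays moved. The work goes in short steps, Python scripts to look and compute and a tool call to move; the robot and the scene stay as the last step left them, time stands still between calls to the robot, and variables do not carry over. Pictures are saved under pics/ and viewed, about 8 in all and at most 12, crops included, and the job is handed in when it is done.

Besides the shell and the picture viewer there is one more tool, called after ">>>" as a command line: name --argument value ..., lists and objects as JSON in quotes. play_rows: Moves the arm, as the interface text tells. Its arguments: {"type":"object","properties":{"targets":{"type":"array","items":{"type":"array","items":{"type":"array","items":{"type":"number"}}}},"grip_force":{"type":"number"}},"required":["targets"]}

```bash
mkdir -p pics
cat > h.py <<'E'
from rig import *
import numpy as np, cv2
def ray(cal,px):
    K=np.array(cal["camera_matrix"]);d=np.array(cal["dist"]);R=np.array(cal["R"]);t=np.array(cal["t"])
    u=cv2.undistortPoints(np.array(px,float).reshape(-1,1,2),K,d).reshape(-1,2)
    D=np.c_[u,np.ones(len(u))]@R; return -R.T@t,D
def onz(cal,px,z):
    C,D=ray(cal,px); return C+D*((z-C[2])/D[:,2])[:,None]
def proj(cal,X):
    r,_=cv2.Rodrigues(np.array(cal["R"])); return cv2.projectPoints(np.array(X,float).reshape(-1,1,3),r,np.array(cal["t"],float),np.array(cal["camera_matrix"]),np.array(cal["dist"]))[0].reshape(-1,2)
def save(n,im): cv2.imwrite("pics/"+n,cv2.cvtColor(im,cv2.COLOR_RGB2BGR))
E
python3 - <<'E'
from h import *
for n in("top","side"):
    f=grab_frame(n);np.save(n+".npy",f);c=calibration(n);print(n,-np.array(c["R"]).T@c["t"],np.array(c["R"])[2])
    save(n+"0.png",f)
s=sense();print(s["clock"],s["position"],s["orientation"],s["force"],s["opening"])
E
```

```text
top [ 0.47527426 -0.02683034  0.93653947] [ 0.09747003 -0.00392924 -0.9952307 ]
side [0.24859094 0.5440482  0.78326402] [ 0.34458102 -0.58510904 -0.7341058 ]
0.1 [ 0.22257009 -0.61010709  0.230491  ] [-7.65027273e-04  9.84736772e-01  1.74048474e-01 -1.82386212e-04] [0.19202912 0.54295759 0.0797471 ] 0.08517200372940088
```

View pics/top0.png

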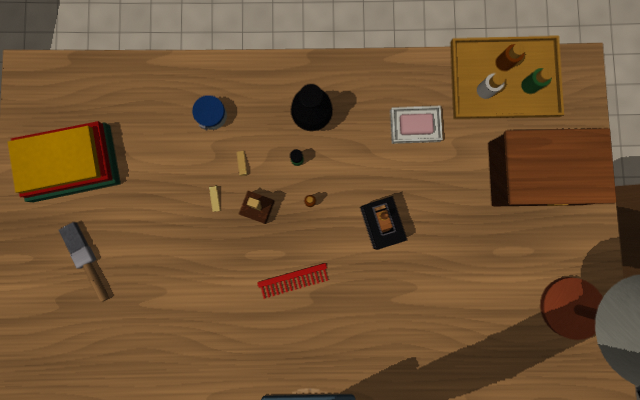

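View pics/side0.png

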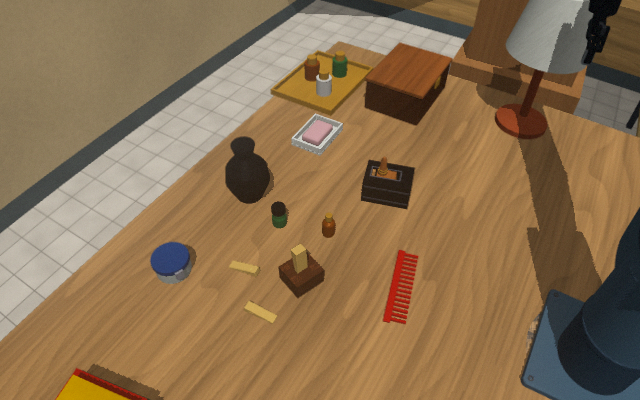

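Top view: rest with the upright wedge is at (257,205), the stand at (384,221). Wedge candidates are the upright one at (255,203) and two lying loose at (242,162) and (215,198). Only the upright one is in the rest as described. I'll confirm it in an enlarged crop.

Run:
```python
from h import *
t=np.load("top.npy");s=np.load("side.npy")
a=cv2.resize(t[180:260,230:310],(400,400),interpolation=cv2.INTER_CUBIC)
b=cv2.resize(t[180:260,345:425],(400,400),interpolation=cv2.INTER_CUBIC)
save("crop1.png",np.clip(np.hstack([a,b])*1.6,0,255).astype(np.uint8))
c=calibration("top")
print(onz(c,[[255,203]],.092),onz(c,[[257,209]],.038),onz(c,[[384,221]],.062))
```

```text
[[0.54750311 0.10925364 0.092     ]] [[0.53792239 0.11322674 0.038     ]] [[ 0.50505976 -0.1800031   0.062     ]]
```

View pics/crop1.png

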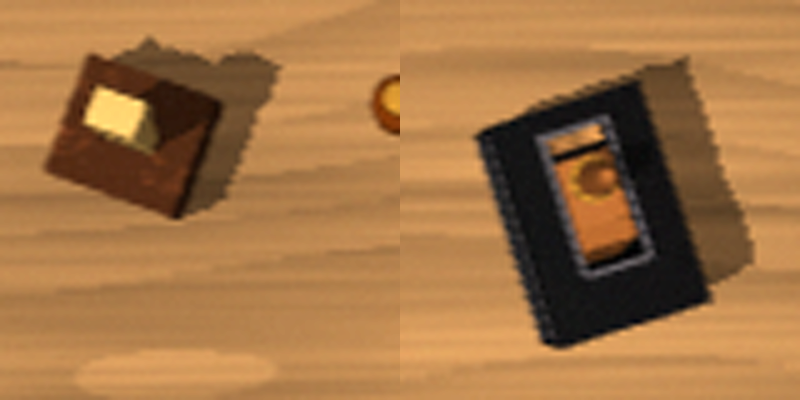

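The left crop shows the upright wedge in the rest, with its bright head at crop (118,112). The right crop shows the stand: socket with cork at the upper end, peg cone at (597,175), and the dark gap at the lower end near (622,258). So stand +x points roughly to world +x. Next I'll check the lamp before moving.

Run:
```python
from h import *
for n in("top","side"):
    c=calibration(n);print(n,proj(c,[[.223,-.611,.231],[.223,-.611,.4],[0,0,0],[.54,.11,.092]]).round())
print(onz(calibration("top"),[[573,307]],0.01),onz(calibration("side"),[[521,122],[521,100]],0.01))
c=calibration("wrist");R=np.array(c["R"]);print(-R.T@c["t"],R,c["camera_matrix"])
ct=calibration("top")
for r in ([[384-39+0,0]],):pass
cr=lambda x,y,ox:[ox+x/5,180+y/5]
P=onz(ct,[cr(80,135,345),cr(240,80,345),cr(310,298,345),cr(145,345,345)],.062);print(P)
print(onz(ct,[cr(93,55,230),cr(220,103,230),cr(180,218,230),cr(43,170,230)],.038))
print(onz(ct,[cr(100,86,230),cr(148,100,230),cr(135,140,230),cr(84,120,230)],.092))
```

```text
top [[658. 379.]
 [780. 431.]
 [308. 445.]
 [255. 206.]]
side [[579.  58.]
 [606. -11.]
 [593. 359.]
 [304. 249.]]
[[ 0.30168196 -0.6216115   0.01      ]] [[ 0.29707847 -0.60680748  0.01      ]
 [ 0.32305317 -0.71215954  0.01      ]]
[ 0.28828191 -0.58707367  0.37380782] [[ 0.34178044 -0.93977858 -0.00153691]
 [-0.90212967 -0.3285456   0.27967811]
 [-0.26334044 -0.09420201 -0.9600926 ]] [[306.97786006   0.         315.22615938]
 [  0.         306.97786006 198.66309286]
 [  0.           0.           1.        ]]
[[ 0.5377149  -0.12839334  0.062     ]
 [ 0.56206439 -0.20235624  0.062     ]
 [ 0.46232768 -0.23074498  0.062     ]
 [ 0.44209714 -0.15543284  0.062     ]]
[[0.5807175  0.13309027 0.038     ]
 [0.55720391 0.07332808 0.038     ]
 [0.50341786 0.09211689 0.038     ]
 [0.52676126 0.15621075 0.038     ]]
[[0.56052957 0.12033002 0.092     ]
 [0.55402919 0.09911883 0.092     ]
 [0.5363691  0.10481532 0.092     ]
 [0.54552491 0.12731774 0.092     ]]
```

Run:
```python
from h import *
for n in("top","side"):
    c=calibration(n);print(n,proj(c,[[.3,-.615,z] for z in (.01,.1,.2,.3,.4)]).round().tolist())
f=grab_frame("wrist");g=np.load("side.npy")[0:140,480:640]
save("w0.png",np.clip(np.vstack([f,cv2.resize(g,(640,560))[:200*2//2]])*1.3,0,255).astype(np.uint8))
```

```text
top [[570.0, 308.0], [599.0, 316.0], [640.0, 328.0], [695.0, 344.0], [773.0, 367.0]]
side [[521.0, 120.0], [531.0, 93.0], [543.0, 59.0], [557.0, 21.0], [571.0, -21.0]]
```

View pics/w0.png

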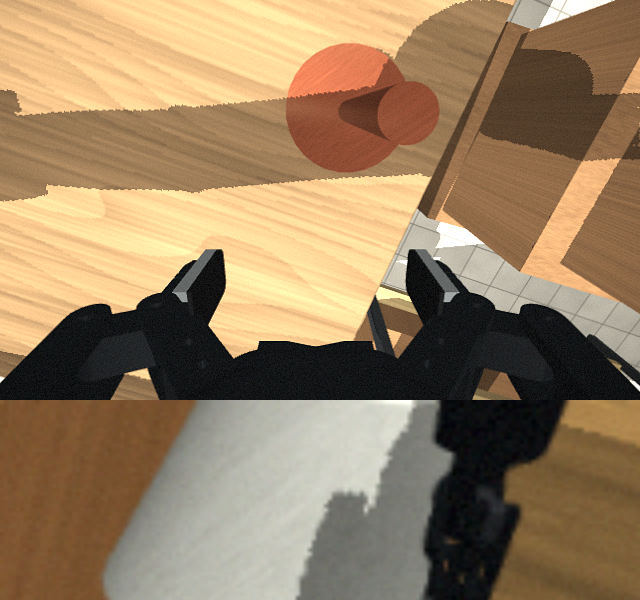

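The wrist view shows the lamp foot at (350,107), just off to world +x of the gripper. I'll leave by moving away from the lamp first, towards -x.

>>> play_rows --targets '[[[1,-1,0.5,0,0,0,0],[1,-3,1,0,0,0,0],[1,-5,3,0.5,0,0,0],[1,-6,7,1,0,0,0],[1,-5,11,1.5,0,0,0],[1,-3,15,2,0,0,0],[1,-1,19,2,0,0,0],[1,1,23,2,0,0,0]]]'

```text
clock: 0.82
position: [0.2279, -0.3872, 0.2515]
orientation: [0.0, 0.985, 0.173, -0.0]
force: [1.1, 0.1, 1.0]
opening: 0.0857
```

>>> play_rows --targets '[[[1,3.3,2.5,0,0,0,0],[1,6.6,5.2,0,0,0,0],[1,9.9,7.8,0,0,0,0],[1,13.2,10.4,0,0,0,0],[1,16.5,13,0,0,0,0],[1,19.8,15.6,0,0,0,0],[1,23,18.3,0,0,0,0],[1,26,20.7,0,0,0,0]]]'

```text
clock: 1.48
position: [0.4889, -0.1808, 0.2513]
orientation: [0.0, 0.985, 0.174, -0.0]
force: [0.3, -0.4, -1.2]
opening: 0.0853
```

>>> play_rows --targets '[[[1,0,0,0,0,0,0],[1,0,0,0,0,0,0]]]'

```text
clock: 1.65
position: [0.4892, -0.1801, 0.251]
orientation: [-0.0, 0.984, 0.176, 0.0]
force: [-1.3, -0.5, -0.5]
opening: 0.0857
```

```bash
cat > snap.py <<'E'
from h import *
import sys,json
def snap(n):
    c=calibration("wrist");f=grab_frame("wrist");np.save(n+".npy",f)
    json.dump({k:np.array(v).tolist() for k,v in c.items()},open(n+".json","w"))
    s=sense();print(s["clock"],np.round(s["position"],4),np.round(s["orientation"],4),np.round(s["force"],2));return f,c
E
python3 - <<'E'
from snap import *
f,c=snap("ws")
p=proj(c,[[.503,-.18,.062]])[0];print(p)
save("ws.png",np.clip(f*1.2,0,255).astype(np.uint8))
E
```

```text
1.7 [ 0.4878 -0.182   0.2509] [-0.000e+00  9.846e-01  1.746e-01 -6.000e-04] [-0.98 -0.44 -0.04]
[319.04502617 163.39012581]
```

>>> play_rows --targets '[[[1,0.3,4,0,0,0,0],[1,0.6,8,0,0,0,0],[1,1,12,0,0,0,0],[1,1.5,16,0,0,0,0],[1,2,20,0,0,0,0],[1,2.5,24,0,0,0,0],[1,3,28,0,0,0,0],[1,3,28,0,0,0,0]]]'

```text
clock: 2.37
position: [0.5178, 0.1053, 0.2518]
orientation: [-0.002, 0.984, 0.178, 0.001]
force: [-0.2, 0.8, -0.0]
opening: 0.0857
```

>>> play_rows --targets '[[[1,0,0,0,0,0,0],[1,0,0,0,0,0,0]]]'

```text
clock: 2.53
position: [0.5181, 0.0953, 0.251]
orientation: [0.001, 0.985, 0.173, -0.001]
force: [0.4, -0.8, -0.5]
opening: 0.0856
```

Run:
```python
from snap import *
f,c=snap("wr")
p=proj(c,[[.54,.112,.038]])[0];print(p)
a=np.load("ws.npy")
save("w1.png",np.clip(np.vstack([a[0:300],f[0:300]])*1.3,0,255).astype(np.uint8))
```

```text
2.5833 [0.5183 0.0948 0.251 ] [ 9.000e-04  9.851e-01  1.722e-01 -5.000e-04] [ 0.13 -1.18 -0.51]
[307.24870081 148.18723325]
```

View pics/w1.png

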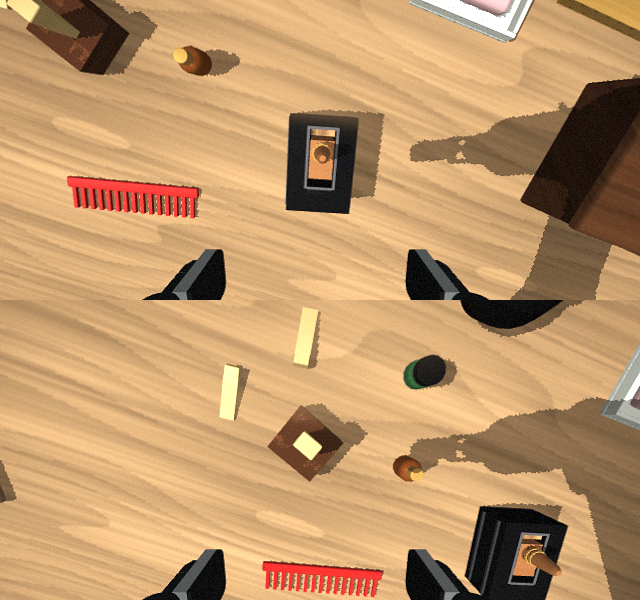

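Run:
```python
from h import *
k=lambda a,s:cv2.resize(a,None,fx=s,fy=s,interpolation=cv2.INTER_CUBIC)
C=np.zeros((600,800,3),np.uint8)
a=k(np.load("ws.npy")[105:220,280:360],5);C[:575,:400]=a
b=k(np.load("wr.npy")[105:185,265:345],4);C[:320,400:720]=b
d=k(np.load("side.npy")[235:300,270:330],4);C[330:590,400:640]=d
save("c2.png",np.clip(C*1.5,0,255).astype(np.uint8))
```

```text
(no output)
```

View pics/c2.png

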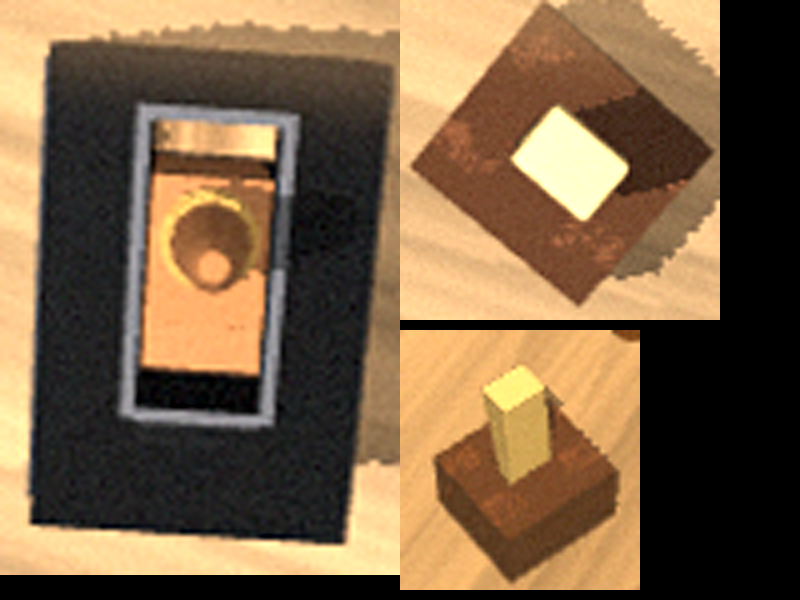

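```bash
cat > m.py <<'E'
from h import *
import json
ld=lambda n:(np.load(n+".npy"),json.load(open(n+".json")))
ang=lambda v:np.degrees(np.arctan2(v[1],v[0]))
E
python3 - <<'E'
from m import *
f,c=ld("wr")
v=f.min(2).astype(np.uint8); sub=cv2.resize(f[120:172,285:330],None,fx=8,fy=8,interpolation=cv2.INTER_CUBIC)
m=((sub[...,2]>95)&(sub[...,0]>150)).astype(np.uint8)
cs=max(cv2.findContours(m,0,2)[0],key=cv2.contourArea);r=cv2.minAreaRect(cs)
B=cv2.boxPoints(r)/8+[284.5,119.5];P=onz(c,B,.092)
print("wedge head px",B.round(1).tolist());print(P.mean(0))
for i in range(4):
    e=P[(i+1)%4]-P[i];print(np.linalg.norm(e[:2])*1e3,ang(e))
# rest outer
q=np.array([[545,3],[713,152],[580,305],[413,165]])/4+[265-100,105];R=onz(c,q,.038);print("rest",R.mean(0));e=[R[(i+1)%4]-R[i] for i in range(4)];print([(np.linalg.norm(x)*1e3,ang(x)) for x in e])
# side hypotheses
H=P.mean(0);cs_=calibration("side")
for yaw in(-20.5,159.5):
    a=np.radians(yaw);X=np.array([np.cos(a),np.sin(a),0]);Y=np.array([-X[1],X[0],0])
    o=H-X*.0065-[0,0,.084]
    L=[o+X*x/1e3+Y*y/1e3+np.array([0,0,z/1e3]) for z,xs in((84,(-2.5,15.5)),(30,(-2.5,6.8))) for x in xs for y in(-12,12)]
    p=proj(cs_,L);print(yaw,((p-[270,235])*4+[400,330]).round().tolist())
# stand
f,c=ld("ws");k=lambda L:np.array(L,float)/5+[280,105]
S=onz(c,k([[50,43],[393,65],[345,545],[30,523]]),.062);print("stand",S.mean(0));e=[S[(i+1)%4]-S[i] for i in range(4)];print([(np.linalg.norm(x)*1e3,ang(x)) for x in e])
G=onz(c,k([[135,408],[262,415],[140,370],[262,377],[150,122],[278,130]]),.062)
O=S.mean(0);ya=np.radians(np.mean([ang(-e[1]),ang(e[3])]));print("yaw",np.degrees(ya))
d=(G-O)[:,:2]*1e3;print(np.c_[d@[np.cos(ya),np.sin(ya)],d@[-np.sin(ya),np.cos(ya)]].round(1))
E
```

```text
wedge head px [[292.0, 144.3], [303.5, 130.7], [322.0, 146.4], [310.4, 160.0]]
[0.54905026 0.1141128  0.092     ]
17.309928268507683 -21.528866065020708
23.328617367006075 -110.24041847540715
17.555064088833227 159.4128136104346
23.612912282588475 69.15491866139864
rest [0.54317195 0.11496344 0.038     ]
[(np.float64(62.903027121498425), np.float64(-110.81276041626933)), (np.float64(59.17534989980365), np.float64(159.37936935075385)), (np.float64(63.25777900001776), np.float64(69.04259367067856)), (np.float64(59.01552660041021), np.float64(-20.964329362730666))]
-20.5 [[548.0, 381.0], [506.0, 408.0], [524.0, 357.0], [482.0, 383.0], [550.0, 450.0], [510.0, 475.0], [538.0, 437.0], [498.0, 463.0]]
159.5 [[482.0, 383.0], [524.0, 357.0], [506.0, 408.0], [548.0, 381.0], [487.0, 451.0], [527.0, 426.0], [499.0, 464.0], [539.0, 438.0]]
stand [ 0.5010764  -0.18278508  0.062     ]
[(np.float64(71.92406139630693), np.float64(-73.29315274661207)), (np.float64(106.53076285192688), np.float64(-163.41734769204237)), (np.float64(72.1424851431878), np.float64(106.04596753106787)), (np.float64(105.69933639642431), np.float64(16.4658765810613))]
yaw 16.524264444509463
[[-24.3  13.7]
 [-24.  -14.6]
 [-15.5  13.1]
 [-15.4 -13.9]
 [ 38.2  14.2]
 [ 38.3 -13. ]]
```

Top of the stand: gap dark band at crop (200,392), peg edge row 373 and rim end row 411. Corrected by the known +40 mm end, this puts the cheek at x ≈ -22.4 mm, gap ≈ 8.9 mm, and the stand yaw at 16.5°. The measured head is 17.4 × 23.5 mm, which fits the wedge in the task. The lean in the side view gives wedge +x at yaw -20.8°.

>>> play_rows --targets '[[[0.5,0.5,0.3,0,0,0,-6.5],[0.5,1,0.6,-1,0,0,-13],[0.5,1.6,1,-3,0,0,-20],[0.5,2.2,1.4,-5,0,0,-27],[0.5,2.7,1.7,-7,0,0,-34],[0.5,3.1,1.9,-9,0,0,-41],[0.5,3.1,1.9,-10,0,0,-41],[0.5,3.1,1.9,-10,0,0,-41]]]'

```text
clock: 3.25
position: [0.5479, 0.1144, 0.1491]
orientation: [0.001, 0.983, -0.181, -0.002]
force: [0.1, -0.4, 0.1]
opening: 0.043
```

Run:
```python
from snap import *
f,c=snap("wg")
q=sense()["orientation"];print(2*np.degrees(np.arctan2(q[2],q[1])),sense()["joint_pos"])
save("wg.png",np.clip(f*1.3,0,255).astype(np.uint8))
from m import *
sub=cv2.resize(f,None,fx=4,fy=4,interpolation=cv2.INTER_CUBIC)
m=((sub[...,2]>95)&(sub[...,0]>150)).astype(np.uint8)
for k in sorted(cv2.findContours(m,0,2)[0],key=cv2.contourArea)[-5:]:
    r=cv2.minAreaRect(k);B=cv2.boxPoints(r)/4-.4;P=onz(c,B,.092);print(B.mean(0).round(),P.mean(0).round(4),[round(np.linalg.norm(P[i]-P[i+1])*1e3,1) for i in(0,1)],ang(P[1]-P[0]))
```

```text
3.3 [0.5487 0.1149 0.1506] [ 9.000e-04  9.835e-01 -1.811e-01 -1.000e-03] [-0.03 -0.28  0.46]
-20.862970493602035 [-0.0874773   0.50383593 -0.26091256  1.8310779   0.17023262  0.83099515
 -2.36779267]
[563. 261.] [ 0.4485 -0.0416  0.092 ] [np.float64(112.7), np.float64(43.3)] -91.50661160491389
[399. 134.] [0.5788 0.0434 0.092 ] [np.float64(64.2), np.float64(47.0)] -87.97294863698386
[429. 199.] [0.53   0.0431 0.092 ] [np.float64(226.5), np.float64(18.3)] -86.32600268356202
[512. 216.] [ 0.4961 -0.0113  0.092 ] [np.float64(160.7), np.float64(58.9)] -85.52005095746128
[168. 142.] [0.6195 0.1948 0.092 ] [np.float64(259.2), np.float64(155.3)] -96.07628122894461
```

View pics/wg.png

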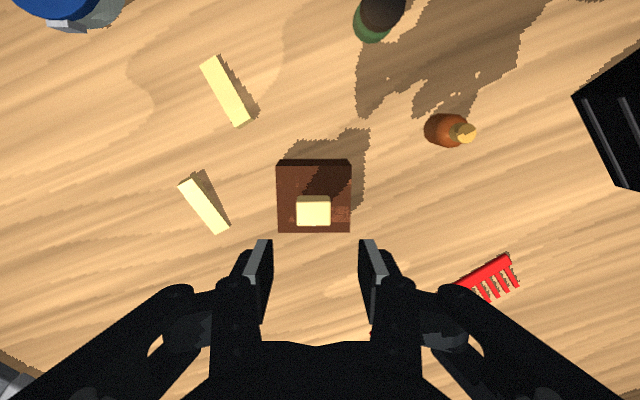

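The wrist picture shows the wedge head at (313,211), centred between the fingers (263 and 368) and square to them. I'll go down and grip.

>>> play_rows --targets '[[[0.5,0,0,-3,0,0,0],[0.5,0,0,-6,0,0,0],[0.5,0,0,-8.3,0,0,0],[0.5,0,0,-8.9,0,0,0],[0.5,0,0,-8.9,0,0,0],[0,0,0,-8.9,0,0,0],[0,0,0,-8.9,0,0,0],[0,0,0,-8.9,0,0,0]]]' --grip_force 50

```text
clock: 3.97
position: [0.5509, 0.1168, 0.0642]
orientation: [-0.0, 0.983, -0.182, 0.001]
force: [-1.4, -1.7, 4.4]
opening: 0.0232
```

>>> play_rows --targets '[[[0,0,0,0,0,0,0],[0,0,0,0,0,0,0],[0,0,0,0,0,0,0]]]'

```text
clock: 4.22
position: [0.551, 0.1168, 0.0642]
orientation: [-0.0, 0.983, -0.182, 0.001]
force: [-0.7, -2.5, 8.4]
opening: 0.023
```

Run:
```python
from m import *
f,c=ld("wg");print(proj(c,[[.549,.1141,.092]]))
sub=f[180:235,285:345];m=((sub[...,2]>90)&(sub[...,0]>150)).astype(np.uint8)
k=max(cv2.findContours(m,0,2)[0],key=cv2.contourArea);r=cv2.minAreaRect(k);B=cv2.boxPoints(r)+[285,180];P=onz(c,B,.092);print(B,P.mean(0),[np.linalg.norm(P[i]-P[i+1])*1e3 for i in(0,1)])
```

```text
[[312.74490199 213.66144945]]
[[296. 225.]
 [296. 201.]
 [330. 201.]
 [330. 225.]] [0.54929017 0.11379682 0.092     ] [np.float64(17.488655886516568), np.float64(23.165576428340216)]
```

>>> play_rows --targets '[[[0,0,0,1,0,0,0],[0,0,0,2,0,0,0],[0,0,0,3.5,0,0,0],[0,0,0,6,0,0,0],[0,0,0,9,0,0,0],[0,0,0,12,0,0,0],[0,0,0,13,0,0,0],[0,0,0,13,0,0,0]]]'

```text
clock: 4.88
position: [0.5514, 0.1179, 0.1961]
orientation: [-0.001, 0.983, -0.182, 0.003]
force: [0.5, 0.5, -0.4]
opening: 0.0233
```

>>> play_rows --targets '[[[0,-0.5,-2.5,0,0,0,3],[0,-1.3,-6.2,0,0,0,8],[0,-2.1,-10.2,0,0,0,13],[0,-2.9,-14.2,0,0,0,18],[0,-3.7,-18.2,0,0,0,23],[0,-4.5,-22.2,0,0,0,28],[0,-5.4,-26.2,0,0,0,33],[0,-6.2,-29.6,0,0,0,37]]]'

```text
clock: 5.55
position: [0.4854, -0.1816, 0.1911]
orientation: [-0.0, 0.99, 0.141, -0.001]
force: [0.2, -0.4, -0.7]
opening: 0.0234
```

>>> play_rows --targets '[[[0,-0.1,-0.9,-2,0,0,0.4],[0,-0.1,-0.9,-4,0,0,0.4],[0,-0.1,-0.9,-6,0,0,0.4],[0,-0.1,-0.9,-6,0,0,0.4],[0,-0.1,-0.9,-6,0,0,0.4]]]'

```text
clock: 5.97
position: [0.4851, -0.1872, 0.131]
orientation: [-0.001, 0.99, 0.143, -0.002]
force: [0.3, 0.2, -0.1]
opening: 0.0231
```

Run:
```python
from snap import *
f,c=snap("wi");s=grab_frame("side");np.save("side2.npy",s)
q=sense()["orientation"];print(2*np.degrees(np.arctan2(q[2],q[1])),np.round(sense()["joint_pos"],2))
cs=calibration("side")
p=proj(cs,[[.4815,-.189,.065]])[0].astype(int);print(p)
k=lambda a,s:cv2.resize(a,None,fx=s,fy=s,interpolation=cv2.INTER_CUBIC)
C=np.zeros((600,800,3),np.uint8)
a=k(f[180:380,215:415],2);C[:400,:400]=a
b=s[p[1]-60:p[1]+40,p[0]-50:p[0]+30];C[:500,400:]=k(b,5)
save("wi.png",np.clip(C*1.5,0,255).astype(np.uint8))
```

```text
6.0167 [ 0.4862 -0.1875  0.1321] [-5.000e-04  9.897e-01  1.434e-01 -6.000e-04] [0.41 0.55 0.38]
16.482701700607375 [ 0.53  0.48 -0.31  1.94  0.21  0.75 -1.18]
[399 173]
```

View pics/wi.png

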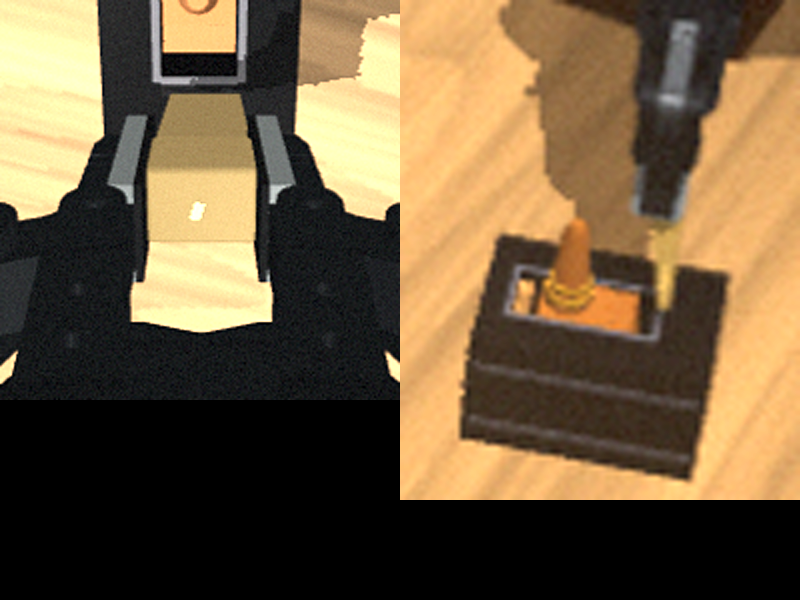

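Run:
```python
from m import *
f,c=ld("wi")
g=f.astype(int)
print("col315",[(y,g[y,310:320].mean((0)).astype(int).tolist()) for y in range(200,232)])
print("row224..:",[(y,[ (x,g[y,x].sum()) for x in list(range(292,304))+list(range(330,342))]) for y in(212,231)])
X=np.array([.9588,.2840]);Y=np.array([-.284,.9588]);T=np.array([.4855,-.1873])
def rep(n,px,z):
    d=(onz(c,px,z)[:,:2]-T)*1e3;print(n,np.c_[d@X,d@Y].round(1).tolist())
rep("thin edge",[[298.5,227.5],[336.5,227.5]],.0755)
rep("cheek",[[296,217.5],[333,217.5]],.062);rep("peg edge",[[296,206],[333,206]],.062)
```

```text
col315 [(200, [204, 139, 87]), (201, [204, 139, 87]), (202, [204, 140, 88]), (203, [205, 140, 89]), (204, [207, 141, 89]), (205, [216, 148, 94]), (206, [74, 47, 29]), (207, [2, 6, 8]), (208, [9, 9, 10]), (209, [11, 11, 12]), (210, [9, 8, 8]), (211, [10, 7, 11]), (212, [9, 9, 9]), (213, [9, 9, 10]), (214, [12, 11, 12]), (215, [9, 8, 10]), (216, [7, 7, 8]), (217, [5, 6, 6]), (218, [61, 61, 63]), (219, [80, 79, 81]), (220, [72, 70, 72]), (221, [71, 70, 72]), (222, [40, 40, 42]), (223, [20, 20, 21]), (224, [21, 21, 20]), (225, [23, 23, 25]), (226, [40, 37, 33]), (227, [103, 86, 55]), (228, [109, 90, 58]), (229, [105, 88, 57]), (230, [107, 90, 58]), (231, [106, 89, 57])]
row224..: [(212, [(292, np.int64(373)), (293, np.int64(361)), (294, np.int64(331)), (295, np.int64(147)), (296, np.int64(9)), (297, np.int64(24)), (298, np.int64(35)), (299, np.int64(22)), (300, np.int64(24)), (301, np.int64(44)), (302, np.int64(7)), (303, np.int64(31)), (330, np.int64(5)), (331, np.int64(30)), (332, np.int64(37)), (333, np.int64(68)), (334, np.int64(179)), (335, np.int64(214)), (336, np.int64(230)), (337, np.int64(186)), (338, np.int64(79)), (339, np.int64(51)), (340, np.int64(44)), (341, np.int64(61))]), (231, [(292, np.int64(66)), (293, np.int64(79)), (294, np.int64(84)), (295, np.int64(65)), (296, np.int64(92)), (297, np.int64(71)), (298, np.int64(134)), (299, np.int64(261)), (300, np.int64(265)), (301, np.int64(260)), (302, np.int64(259)), (303, np.int64(240)), (330, np.int64(266)), (331, np.int64(252)), (332, np.int64(253)), (333, np.int64(253)), (334, np.int64(252)), (335, np.int64(217)), (336, np.int64(96)), (337, np.int64(66)), (338, np.int64(97)), (339, np.int64(83)), (340, np.int64(83)), (341, np.int64(86))])]
thin edge [[-9.6, 11.3], [-9.6, -15.1]]
cheek [[-7.2, 13.8], [-7.2, -13.3]]
peg edge [[1.7, 13.6], [1.7, -13.2]]
```

Run:
```python
from m import *
c=calibration("side");f,w=ld("wi")
X=np.array([.9588,.2840,0]);Y=np.array([-.284,.9588,0]);T=np.array([.4862,-.1873,.1325])
cr=lambda p:((p-[349,113])*5+[400,0]).round().tolist()
for dz in(.056,.04):
  for x in(-9.5,-4.5):
    for y in (12,-12):
      p=T+X*x/1e3+Y*y/1e3-[0,0,dz];print(dz,x,y,cr(proj(c,p)[0]),proj(w,p)[0].round(1))
print("tip",cr(proj(c,T+Y*.012)[0]))
# triangulate thin slanted edge corner: wrist (299,227),(336.5,227) ; clay corners check
print(proj(w,np.array([.5011,-.1828,.062])-.0018*X+np.array([-.0224*X+.014*Y,-.0224*X-.014*Y])).round(1))
```

```text
0.056 -9.5 12 [661.0, 305.0] [297.6 227. ]
0.056 -9.5 -12 [669.0, 268.0] [332.4 226.9]
0.056 -4.5 12 [650.0, 303.0] [297.5 220.1]
0.056 -4.5 -12 [657.0, 266.0] [332.5 220.1]
0.04 -9.5 12 [666.0, 278.0] [296.2 236.2]
0.04 -9.5 -12 [674.0, 242.0] [333.7 236.2]
0.04 -4.5 12 [655.0, 276.0] [296. 229.]
0.04 -4.5 -12 [662.0, 240.0] [333.8 228.9]
tip [656.0, 204.0]
[[295.9 218.5]
 [334.  218.5]]
```

Run:
```python
from m import *
f,c=ld("wi");g=f.astype(int)
print([(y,g[y,300:330].mean((0)).astype(int).tolist()) for y in list(range(232,304,2))])
X=np.array([.9588,.2840]);Y=np.array([-.284,.9588]);T=np.array([.4862,-.1875])
for z in(.1605,):
    d=(onz(c,[[315,264],[315,300],[289,300],[342.5,300]],z)[:,:2]-T)*1e3;print(z,np.c_[d@X,d@Y].round(1).tolist())
```

```text
[(232, [106, 89, 57]), (234, [106, 89, 57]), (236, [106, 89, 57]), (238, [106, 89, 57]), (240, [106, 89, 57]), (242, [106, 89, 57]), (244, [105, 89, 57]), (246, [105, 88, 56]), (248, [111, 93, 59]), (250, [111, 93, 59]), (252, [113, 94, 61]), (254, [112, 94, 60]), (256, [112, 93, 60]), (258, [112, 94, 60]), (260, [113, 95, 60]), (262, [112, 94, 60]), (264, [131, 110, 70]), (266, [154, 131, 84]), (268, [165, 140, 91]), (270, [166, 141, 92]), (272, [166, 141, 92]), (274, [166, 141, 92]), (276, [166, 141, 92]), (278, [166, 141, 92]), (280, [165, 141, 92]), (282, [184, 160, 106]), (284, [180, 156, 104]), (286, [180, 157, 104]), (288, [184, 160, 107]), (290, [168, 143, 94]), (292, [166, 142, 93]), (294, [166, 142, 93]), (296, [167, 142, 93]), (298, [166, 141, 93]), (300, [154, 131, 85]), (302, [198, 160, 114])]
0.1605 [[7.6, -0.1], [-9.5, -0.1], [-9.5, 11.0], [-9.5, -11.8]]
```

Left crop: the wedge is held with the slanted face towards the peg, thin end at rows 226–231 of the wrist frame, gap at rows 206–217. Right crop: the thin end hangs just behind the gap at (665,308). Both views agree that the wedge leans about 3° in the grip, thin end towards -x. I'll turn the tool to upright it and shift over the gap.

>>> play_rows --targets '[[[0,0.2,0.1,0,0.4,-1.4,0],[0,0.46,0.26,0,0.94,-3.16,0],[0,0.46,0.26,-0.4,0.94,-3.16,0],[0,0.46,0.26,-0.8,0.94,-3.16,0],[0,0.46,0.26,-0.8,0.94,-3.16,0],[0,0.46,0.26,-0.8,0.94,-3.16,0]]]'

```text
clock: 6.57
position: [0.4912, -0.1853, 0.1243]
orientation: [-0.004, 0.989, 0.143, 0.028]
force: [0.4, -0.4, -0.3]
opening: 0.0229
```

Run:
```python
from snap import *
f,c=snap("wj");s=grab_frame("side")
k=lambda a,s:cv2.resize(a,None,fx=s,fy=s,interpolation=cv2.INTER_CUBIC)
C=np.zeros((500,800,3),np.uint8)
C[:480,:400]=k(f[190:310,265:365],4);C[:,400:]=k(s[113:213,349:429],5)
save("wj.png",np.clip(C*1.5,0,255).astype(np.uint8))
```

```text
6.6167 [ 0.4914 -0.1853  0.1243] [-0.0041  0.9893  0.1432  0.0283] [ 0.19 -0.05  0.06]
```

View pics/wj.png

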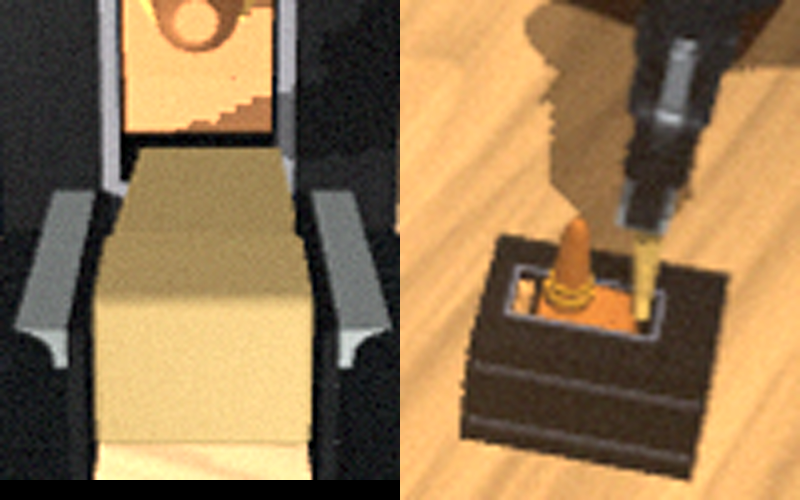

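Left crop: the thin edge is at row 148, about 1 mm from the peg edge (row 133) once the height difference is allowed for, and about 1.8 mm too far right (-y). The wedge now looks upright. I'll correct by about 1.2 mm towards the cheek and 1.7 mm towards +y, then go down into the mouth.

>>> play_rows --targets '[[[0,-0.16,0.13,0,0,0,0],[0,-0.16,0.13,-0.3,0,0,0],[0,-0.16,0.13,-0.6,0,0,0],[0,-0.16,0.13,-0.9,0,0,0],[0,-0.16,0.13,-1.2,0,0,0],[0,-0.16,0.13,-1.2,0,0,0]]]'

```text
clock: 7.17
position: [0.489, -0.184, 0.1115]
orientation: [-0.004, 0.989, 0.143, 0.028]
force: [-0.3, -0.8, -0.4]
opening: 0.0231
```

>>> play_rows --targets '[[[0,0,0,-0.2,0,0,0],[0,0,0,-0.4,0,0,0],[0,0,0,-0.6,0,0,0],[0,0,0,-0.8,0,0,0],[0,0,0,-1.0,0,0,0],[0,0,0,-1.0,0,0,0]]]'

```text
clock: 7.67
position: [0.4893, -0.1841, 0.1019]
orientation: [-0.004, 0.989, 0.143, 0.028]
force: [0.8, 0.2, -0.0]
opening: 0.023
```

>>> play_rows --targets '[[[0,0,0,-0.2,0,0,0],[0,0,0,-0.4,0,0,0],[0,0,0,-0.4,0,0,0]]]'

```text
clock: 7.92
position: [0.4891, -0.1842, 0.0979]
orientation: [-0.004, 0.989, 0.143, 0.028]
force: [-0.4, -1.2, -0.5]
opening: 0.0234
```

>>> play_rows --targets '[[[0,-0.05,-0.015,0,0,0,0],[0,-0.05,-0.015,0,0,0,0]]]'

```text
clock: 8.08
position: [0.4891, -0.1843, 0.0983]
orientation: [-0.004, 0.989, 0.143, 0.029]
force: [-0.5, 1.0, -0.2]
opening: 0.0234
```

>>> play_rows --targets '[[[0,0,0,-0.15,0,0,0],[0,0,0,-0.3,0,0,0],[0,0,0,-0.3,0,0,0]]]'

```text
clock: 8.33
position: [0.4888, -0.1843, 0.095]
orientation: [-0.004, 0.989, 0.143, 0.028]
force: [-0.4, 0.5, -0.1]
opening: 0.0233
```

>>> play_rows --targets '[[[0,0,0,-0.1,0,0,0],[0,0,0,-0.2,0,0,0],[0,0,0,-0.2,0,0,0]]]'

```text
clock: 8.58
position: [0.4887, -0.1844, 0.093]
orientation: [-0.004, 0.989, 0.143, 0.028]
force: [-2.3, -1.0, -0.4]
opening: 0.0231
```

>>> play_rows --targets '[[[0,-0.05,-0.015,0,0,0,0],[0,-0.05,-0.015,-0.1,0,0,0],[0,-0.05,-0.015,-0.1,0,0,0]]]'

```text
clock: 8.83
position: [0.4885, -0.1845, 0.0922]
orientation: [-0.004, 0.989, 0.143, 0.028]
force: [-1.1, -0.3, -0.9]
opening: 0.0232
```

>>> play_rows --targets '[[[0,0,0,-0.1,0,0,0],[0,0,0,-0.1,0,0,0]]]'

```text
clock: 9.0
position: [0.4885, -0.1845, 0.0912]
orientation: [-0.004, 0.989, 0.143, 0.028]
force: [-2.7, -0.5, -1.1]
opening: 0.0233
```

>>> play_rows --targets '[[[0,-0.04,-0.01,0,0,0,0],[0,-0.04,-0.01,-0.1,0,0,0],[0,-0.04,-0.01,-0.1,0,0,0]]]'

```text
clock: 9.25
position: [0.4885, -0.1846, 0.0905]
orientation: [-0.004, 0.989, 0.143, 0.029]
force: [-0.2, -0.1, 0.7]
opening: 0.0231
```

>>> play_rows --targets '[[[0,0,0,-0.1,0,0,0],[0,0,0,-0.1,0,0,0]]]'

```text
clock: 9.42
position: [0.4886, -0.1846, 0.0896]
orientation: [-0.004, 0.989, 0.143, 0.029]
force: [-1.2, 0.2, 3.8]
opening: 0.0235
```

>>> play_rows --targets '[[[0,0,0,-0.1,0,0,0],[0,0,0,-0.1,0,0,0]]]'

```text
clock: 9.58
position: [0.4887, -0.1847, 0.0887]
orientation: [-0.004, 0.989, 0.143, 0.029]
force: [-1.3, 0.2, 5.6]
opening: 0.0231
```

Both faces are in contact: upward force has reached 5.6 N at about 29 mm depth. I'll let go, rise, shut the fingers and push on the head.

>>> play_rows --targets '[[[0.3,0,0,0,0,0,0],[0.5,0,0,0,0,0,0],[0.5,0,0,0,0,0,0],[0.5,0,0,0,0,0,0]]]'

```text
clock: 9.92
position: [0.4881, -0.1844, 0.0881]
orientation: [-0.004, 0.989, 0.143, 0.028]
force: [-0.5, -0.0, -0.4]
opening: 0.0428
```

>>> play_rows --targets '[[[0.5,0,0,0.5,0,0,0],[0.5,0,0,1.5,0,0,0],[0.5,0,0,3,0,0,0],[0.5,0,0,5,0,0,0],[0.5,0,0,7,0,0,0],[0.2,0,0,8,-0.94,3.16,0],[0,0,0,8,-0.94,3.16,0],[0,0,0,8,-0.94,3.16,0]]]' --grip_force 20

```text
clock: 10.58
position: [0.4893, -0.1842, 0.1691]
orientation: [0.0, 0.99, 0.144, 0.002]
force: [0.7, -1.0, -0.3]
opening: 0.0068
```

Run:
```python
from snap import *
f,c=snap("wk");s=grab_frame("side");print(sense()["opening"])
k=lambda a,s:cv2.resize(a,None,fx=s,fy=s,interpolation=cv2.INTER_CUBIC)
C=np.zeros((500,800,3),np.uint8)
C[:400,:400]=k(f[130:330,215:415],2);C[:,400:]=k(s[113:213,349:429],5)
save("wk.png",np.clip(C*1.5,0,255).astype(np.uint8))
```

```text
10.6333 [ 0.4881 -0.1843  0.1682] [-1.000e-04  9.897e-01  1.433e-01  5.000e-04] [ 0.01  0.15 -1.61]
-0.0001542823794754761
```

View pics/wk.png

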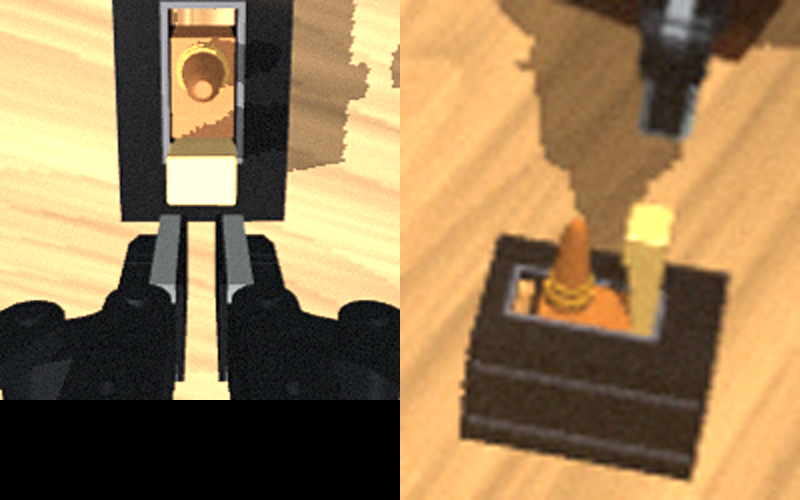

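The wedge stands upright in the gap, head top at crop (202,180) in the wrist view. In the side view its foot is in the gap between the rim and the peg. Now I'll work out the shift from the tool to the head.

Run:
```python
from m import *
f,c=ld("wk");P=onz(c,[[298.5,207.5],[333.5,207.5],[333.5,232.5],[298.5,232.5]],.1165)
print(P,[np.linalg.norm(P[i]-P[i+1])*1e3 for i in(0,1)]);T=np.array(sense()["position"]);print(T,(P.mean(0)-T)*1e3)
```

```text
[[ 0.49266194 -0.17230775  0.1165    ]
 [ 0.49930007 -0.19481862  0.1165    ]
 [ 0.48210195 -0.20020738  0.1165    ]
 [ 0.47530499 -0.1771488   0.1165    ]] [np.float64(23.469212254620917), np.float64(18.022602021321305)]
[ 0.48741105 -0.18438374  0.16762649] [ -0.06881176  -1.73689399 -51.12649079]
```

>>> play_rows --targets '[[[0,0,-0.1,-1.5,0,0,0],[0,0,-0.1,-3,0,0,0],[0,0,-0.1,-4,0,0,0],[0,0,-0.1,-4.5,0,0,0],[0,0,-0.1,-4.5,0,0,0]]]'

```text
clock: 11.1
position: [0.4868, -0.1852, 0.1217]
orientation: [-0.001, 0.99, 0.143, -0.001]
force: [0.1, 0.3, 0.3]
opening: -0.0001
```

>>> play_rows --targets '[[[0,0,0,-0.1,0,0,0],[0,0,0,-0.2,0,0,0],[0,0,0,-0.2,0,0,0]]]'

```text
clock: 11.35
position: [0.4885, -0.1857, 0.1217]
orientation: [0.0, 0.99, 0.143, 0.0]
force: [-0.0, -1.1, 1.0]
opening: 0.0001
```

>>> play_rows --targets '[[[0,0,0,-0.1,0,0,0],[0,0,0,-0.2,0,0,0],[0,0,0,-0.2,0,0,0]]]'

```text
clock: 11.6
position: [0.4882, -0.1856, 0.1193]
orientation: [0.0, 0.99, 0.143, 0.0]
force: [-0.1, 0.7, 0.7]
opening: 0.0002
```

>>> play_rows --targets '[[[0,0,0,-0.1,0,0,0],[0,0,0,-0.1,0,0,0]]]'

```text
clock: 11.77
position: [0.4881, -0.1855, 0.1182]
orientation: [-0.0, 0.99, 0.143, -0.0]
force: [0.0, -0.0, -0.2]
opening: -0.0002
```

>>> play_rows --targets '[[[0,0,0,-0.1,0,0,0],[0,0,0,-0.1,0,0,0]]]'

```text
clock: 11.93
position: [0.4881, -0.1855, 0.1171]
orientation: [-0.0, 0.99, 0.143, -0.0]
force: [-0.4, -0.1, -0.5]
opening: 0.0001
```

>>> play_rows --targets '[[[0,0,0,-0.1,0,0,0],[0,0,0,-0.1,0,0,0]]]'

```text
clock: 12.1
position: [0.488, -0.1855, 0.1161]
orientation: [-0.0, 0.99, 0.143, -0.0]
force: [0.3, 0.5, -1.0]
opening: -0.0
```

>>> play_rows --targets '[[[0,0,0,-0.1,0,0,0],[0,0,0,-0.1,0,0,0]]]'

```text
clock: 12.27
position: [0.4882, -0.1857, 0.1153]
orientation: [0.0, 0.99, 0.143, -0.0]
force: [-0.4, -0.3, 1.2]
opening: -0.0002
```

>>> play_rows --targets '[[[0,0,0,-0.05,0,0,0],[0,0,0,-0.05,0,0,0]]]'

```text
clock: 12.43
position: [0.4883, -0.1858, 0.115]
orientation: [0.0, 0.99, 0.143, 0.0]
force: [-1.1, -0.3, 4.0]
opening: 0.0001
```

>>> play_rows --targets '[[[0,0,0,-0.05,0,0,0],[0,0,0,-0.05,0,0,0]]]'

```text
clock: 12.6
position: [0.4883, -0.1859, 0.1146]
orientation: [0.0, 0.99, 0.143, 0.0]
force: [-1.8, -1.1, 6.3]
opening: -0.0004
```

>>> play_rows --targets '[[[0,0,0,-0.05,0,0,0],[0,0,0,-0.05,0,0,0]]]'

```text
clock: 12.77
position: [0.4884, -0.186, 0.1143]
orientation: [0.0, 0.99, 0.143, 0.0]
force: [-1.6, -0.3, 8.2]
opening: 0.0002
```

>>> play_rows --targets '[[[0,0,0,-0.05,0,0,0],[0,0,0,-0.05,0,0,0]]]'

```text
clock: 12.93
position: [0.4885, -0.1861, 0.114]
orientation: [0.0, 0.99, 0.143, 0.0]
force: [-2.3, -0.5, 9.2]
opening: -0.0
```

>>> play_rows --targets '[[[0,0,0,-0.05,0,0,0],[0,0,0,-0.05,0,0,0]]]'

```text
clock: 13.1
position: [0.4885, -0.1862, 0.1137]
orientation: [0.001, 0.99, 0.143, 0.0]
force: [-2.8, -0.8, 10.5]
opening: 0.0
```

>>> play_rows --targets '[[[0,0,0,-0.05,0,0,0],[0,0,0,-0.05,0,0,0]]]'

```text
clock: 13.27
position: [0.4886, -0.1863, 0.1134]
orientation: [0.001, 0.99, 0.143, 0.0]
force: [-1.9, -0.9, 12.3]
opening: -0.0001
```

>>> play_rows --targets '[[[0,0,0,-0.05,0,0,0],[0,0,0,-0.05,0,0,0]]]'

```text
clock: 13.43
position: [0.4886, -0.1864, 0.113]
orientation: [0.001, 0.99, 0.143, 0.0]
force: [-3.4, -1.7, 13.5]
opening: -0.0001
```

>>> play_rows --targets '[[[0,0,0,-0.04,0,0,0],[0,0,0,-0.04,0,0,0]]]'

```text
clock: 13.6
position: [0.4886, -0.1865, 0.1128]
orientation: [0.001, 0.99, 0.143, 0.0]
force: [-4.0, -0.6, 16.0]
opening: -0.0002
```

>>> play_rows --targets '[[[0,0,0,0,0,0,0]]]'

```text
clock: 13.68
position: [0.4887, -0.1864, 0.1128]
orientation: [0.001, 0.99, 0.143, 0.0]
force: [-3.8, 0.1, 15.2]
opening: -0.0001
```

>>> play_rows --targets '[[[0,0,0,0,0,0,0]]]'

```text
clock: 13.77
position: [0.4886, -0.1864, 0.1128]
orientation: [0.001, 0.99, 0.143, 0.0]
force: [-4.1, -1.3, 15.8]
opening: -0.0001
```

>>> play_rows --targets '[[[0,0,0,0,0,0,0]]]'

```text
clock: 13.85
position: [0.4886, -0.1865, 0.1128]
orientation: [0.001, 0.99, 0.143, 0.0]
force: [-4.2, -2.1, 16.2]
opening: 0.0003
```

It holds steady at 15–16 N with no movement (z 0.1128), so I'll stop here, withdraw straight up and check.

>>> play_rows --targets '[[[0,0,0,0.3,0,0,0],[0,0,0,1,0,0,0],[0,0,0,3,0,0,0],[0,0,0,6,0,0,0],[0,0,0,9,0,0,0],[0,0,0,10,0,0,0],[0,0,0,10,0,0,0]]]'

```text
clock: 14.43
position: [0.49, -0.1859, 0.2142]
orientation: [0.001, 0.99, 0.143, 0.002]
force: [-0.0, 0.4, -0.6]
opening: 0.0001
```

Run:
```python
from snap import *
f,c=snap("wz");s=grab_frame("side");t=grab_frame("top")
k=lambda a,s:cv2.resize(a,None,fx=s,fy=s,interpolation=cv2.INTER_CUBIC)
C=np.zeros((600,800,3),np.uint8)
C[:300,:400]=k(f[100:250,215:415],2);C[:,400:]=k(s[85:235,339:439],4)[:600];C[300:550,:400]=cv2.resize(s,(400,250))
save("wz.png",np.clip(C*1.4,0,255).astype(np.uint8))
d=np.abs(s.astype(int)-np.load("side.npy")).sum(2)>90
m=cv2.morphologyEx(d.astype(np.uint8),2,np.ones((3,3)))
for k in cv2.findContours(m,0,2)[0]:
    if cv2.contourArea(k)>15:print(cv2.boundingRect(k))
```

```text
14.4833 [ 0.4888 -0.1856  0.2122] [5.000e-04 9.897e-01 1.430e-01 1.000e-03] [-0.4   0.02 -0.52]
(591, 250, 16, 31)
(295, 245, 12, 27)
(519, 240, 18, 43)
(616, 209, 24, 47)
(394, 164, 8, 16)
(398, 156, 5, 6)
(498, 114, 20, 18)
(375, 113, 30, 44)
(523, 108, 54, 121)
(425, 99, 113, 128)
(493, 67, 28, 14)
(519, 52, 30, 20)
(393, 21, 50, 79)
(550, 0, 72, 74)
(412, 0, 36, 18)
(398, 0, 10, 8)
```

View pics/wz.png

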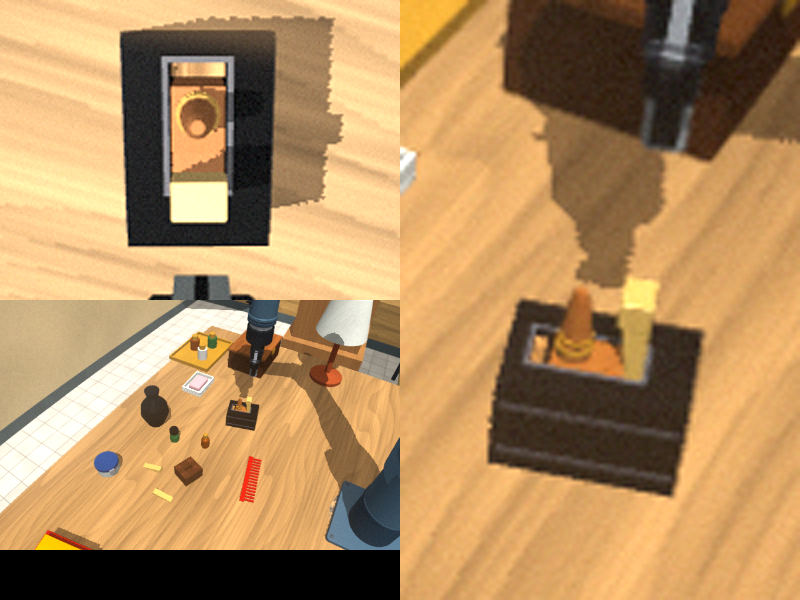

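The wedge stands upright in the gap, head at crop (198,202) in the wrist view and (640,300) in the side crop. The changes in the side picture are the moved wedge, the emptied rest, and what look like the arm and its shadows. The tool is clear, so I'll hand in.

```bash
python3 -c "
from rig import *
print(hand_in())"
```

```text
the job is handed in; nothing more can be done
None
```

The wedge is in the gap between the clay and the peg, thin end down and slanted side towards the peg, and I handed the job in at about 14.6 s. I set it in by the grip until both sides touched, let go, then pushed it down on its head with the shut fingers.

**Hold:** it held steady at 15–16 N for the last 0.25 s of pushing with no movement. That is a little above the 14 N asked for. I did not push again after letting go.

**Final pictures:** the wedge stands upright and the rest is empty. The side view shows no other object moved; I compared only the side picture before and after, not the top one.

**What disagreed on the way:**
- The wedge leaned about 3° in the grip after it was lifted. I turned the tool to correct that before setting it in.
- The wrist camera and the arm disagreed by 2–3 mm, so I lined the wedge up with the gap in the picture instead of from absolute positions.

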